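# Close up the gearbox: gear on its pin, cover held over the threaded holes

### The arm

A 6-joint arm with a two-finger parallel gripper is mounted at the origin on the work surface. World frame = base frame: x ahead of the robot, y to its left, z up, the work surface at z = 0. Lengths are in m, angles in rad, forces in N, time in s.
With the tool pointing down it reaches from about 0.25 to 0.725 m from the base axis. Payload 4 kg.
Tool frame: the origin (TCP) lies on the centre line of the jaws, within the pads' length; the fingertips stand 11 mm ahead of it and the grasp point (between the pads) lies 8 mm behind it; z points along the fingers, y is the line along which they close (so a half turn about z gives the same grasp; the last joint's range is limited). The gripper opens to 85 mm and grips with 20 to 120 N. Pads are 22 mm wide; open, the fingers measure 114 mm over their backs; the gripper's body (76 mm by 85 mm) begins 54 mm behind the grasp point. The pads swing forward as they close: fully open they stand 13 mm farther back than shut.
Start: joints at [1.294, 0.241, 0.005, 1.335, 0, 1.571], TCP at [0.137, 0.481, 0.242] pointing down, gripper open.
Joint ranges: [-2.72, 2.72], [-1.05, 1.87], [-1.09, 1.28], [-1.99, 2.15], [-1.42, 1.44], [-3.14, 3.14]. Speed limits (rad/s): [2.79, 2.79, 3.14, 3.14, 3.14, 3.14].

### API

Orientations are given as a unit quaternion [x, y, z, w].
In Python, from workcell import ctrl, vision, nets gives the robot as it stands.
- The arm moves only by the tool move_arm, never from a script. Its argument "increments" is a list that holds one entry, the list of rows, each a list of 7 numbers: the shift along the tool's x, y, z as a fraction of full scale, then the turn, a rotation vector about the tool's x, y, z as a fraction of full scale, then the closure, from 0 (fully open) to 1 (shut). In form: [[[x, y, z, rx, ry, rz, hand], ...]]. A call has 1 to 20 rows; each row is the pose to reach, as a shift and turn from the pose commanded when the call began, along the tool's axes at that moment, turning the shorter way round; what a row does not reach only later rows make up. Full scale, the value 1, is 0.2 m for a shift and 180 degrees for a turn. A row lasts 1/12 s, in which the tool goes at most 41.7 mm and 7.16 degrees, less where a joint would pass 70% of its speed; a pose out of reach is approached as far as the arm can. A call with a number of a shift or a turn outside -1 to 1 is refused whole. A call with a gripper value outside its range is refused whole. The fingers move at their own pace and stop on an object; "newtons" is the grip in N (left out, the last holds). Time passes only in rows, so rows that repeat a pose let the fingers close. It gives the time, the measured TCP pose, the force, the opening and the grip force at its end, in the units of the state.
- ctrl.get_obs(): the state, without advancing time (a new reading comes with each control period).
- vision.get_image(name): name is "scene" or "side" or "wrist"; returns a dict with "pixels" (480x640x3 uint8, red, green, blue), "intrinsics" (3x3 intrinsics, pixels), "camera_from_world" (4x4, takes a point from world to camera coordinates). Camera axes: x right, y down, z forward; pixel columns grow to the right and rows downward; lengths in m; the calibration is good to about 2 mm. A picture is of the moment at which its call begins. There is no depth.
- ctrl.hand_in(): hands the job in; it is judged then, once.
Trained networks look in a picture, given as the dict that the camera call returned (one of the last four; its "shot" number tells which), for a name from the list of things; names that differ only in an ending like _2 or _b are one class to them, and where a whole thing is asked for, a point or a joint stands for the part that bears it (a point fixed in the world has none). Each returns a list of dicts, best first, with "conf" (0 to 1); they miss things now and then, are a little off and sometimes report something else, mostly with a low value. They report only what shows in the picture. A call takes as long as a camera call. They do not tell look-alikes from the thing itself.
- nets.look_for(picture, target): "xy" ([column, row] in pixels, amid what is visible of it).
The state is a dict: "t": time; "joints": joint angles; "qvel": joint speeds; "joint_efforts": joint torques, N m; "ee_pos": TCP position; "orientation": TCP orientation; "ft_force": force on the tool from outside, world axes, zero at the start; "torque": the same for the moment, N m; "width": opening from 0.0 (shut) to 1.0 (fully open); "grip_force": force on a finger pad.
Only numpy, scipy, OpenCV 4.12 (cv2) and the standard library are available. Lean on these libraries where they do the work, as an engineer would, in place of code of your own. Each camera call takes 0.05 s, during which the arm holds its last target. There are 200 camera calls.

### The job

First fit the brass gear onto the pin inside the open gearbox housing, hub up, until it sits fully home on the housing floor, and let go of it. Then pick up the aluminium cover plate by its rib and hold it level and still, hovering about 15 mm above the housing rim and touching nothing but the gripper, with its four holes lined up over the four threaded holes so that screws could be started through them; either way round will do. Finish while still holding the cover there, and do not shift the jar, the tin or the screwdriver.

Things in the scene. Friction and masses are not known exactly. Their poses are not given: they have to be found in the camera images.
- housing: Open-topped gearbox housing bolted to the bench (it cannot move): green cast box with a bare steel rim, 140 mm along its x by 180 mm along its y, 60 mm high. Origin at the centre of its underside, z up. Walls 22 mm thick, so the opening is 95 mm (x) by 135 mm (y); inner floor 10 mm above the bench. A short shaft stub, at most 28 mm thick and 30 mm above the bench, sticks out 34 mm from its -x side; small mounting feet (8 mm high) stick out 24 mm at its +-y sides
- pin (a point): Foot of the gear pin: centre of the housing's inner floor, 10 mm above the bench. The fixed upright steel pin standing here is 12 mm in diameter and 31 mm tall (top 4 mm tapered); a gear pushed fully home has its underside at this point
- gear: Loose brass gear wheel lying flat, teeth part downwards: disc about 76 mm in diameter over the teeth and 14 mm thick, with a round hub 28 mm in diameter standing 28 mm above it (42 mm tall overall); a 16 mm bore runs right through. Origin at the centre of its underside, z up along the bore. About 0.3 kg
- cover: Loose aluminium cover plate lying flat, 140 mm along its x by 180 mm along its y, 6 mm thick, with four 9 mm holes near the corners and, in the middle of its top, a black grip rib 16 mm thick (x), 70 mm long (y) and 36 mm tall (rib top 42 mm above the underside). Origin at the centre of its underside, z up. About 0.45 kg. It fits either way round (half turn)
- screwdriver: Loose screwdriver lying on the bench beyond the housing, roughly along world y; bystander
- jar: Loose glass jar with a red cap, 64 mm in diameter, 85 mm tall, origin under its centre; bystander
- tin: Loose tin with a yellow label, 68 mm in diameter, 75 mm tall, origin under its centre; bystander
- thread0 (a point): Mouth of a 6 mm threaded hole in the top of the housing rim, 60 mm above the bench, at the housing's +x +y corner: [58, 78] mm from its centre in its x, y
- hole0 (a point): Underside mouth of the cover's 9 mm screw hole at the cover's +x +y corner: [58, 78] mm from its centre in its x, y
- thread1 (a point): Mouth of a 6 mm threaded hole in the top of the housing rim, 60 mm above the bench, at the housing's -x +y corner: [-58, 78] mm from its centre in its x, y
- hole1 (a point): Underside mouth of the cover's 9 mm screw hole at the cover's -x +y corner: [-58, 78] mm from its centre in its x, y
- thread2 (a point): Mouth of a 6 mm threaded hole in the top of the housing rim, 60 mm above the bench, at the housing's -x -y corner: [-58, -78] mm from its centre in its x, y
- hole2 (a point): Underside mouth of the cover's 9 mm screw hole at the cover's -x -y corner: [-58, -78] mm from its centre in its x, y
- thread3 (a point): Mouth of a 6 mm threaded hole in the top of the housing rim, 60 mm above the bench, at the housing's +x -y corner: [58, -78] mm from its centre in its x, y
- hole3 (a point): Underside mouth of the cover's 9 mm screw hole at the cover's +x -y corner: [58, -78] mm from its centre in its x, y
Mind the look-alikes: they are no part of the job. Leave any orange look-alike of the cover alone.

How it is judged:
By the outcome, as a careful person would: the job done as asked, in the order asked, and still so for the second after the job is handed in, while the arm keeps its last pose, push and grip.
It also fails if it takes over 59 s, if anything falls off the work surface, if the arm or the gripper's body presses on something with over 40 N, if the wrist force passes 120 N, or if a joint passes its speed limit or range.

## Working session

There is one attempt and no reset: what is moved stays moved. The work goes in short steps, Python scripts to look and compute and a tool call to move; the robot and the scene stay as the last step left them, time stands still between calls to the robot, and variables do not carry over. Pictures are saved under pics/ and viewed, at most 10 in all, crops included, and the job is handed in when it is done.

Besides the shell and the picture viewer there is one more tool, called after ">>>" in YAML: its name, and indented under it one key for each argument. move_arm: Moves the arm, as the interface text tells. Its arguments: {"type":"object","properties":{"increments":{"type":"array","items":{"type":"array","items":{"type":"array","items":{"type":"number"}}}},"newtons":{"type":"number"}},"required":["increments"]}

```bash
mkdir -p pics; ls; cat > h.py <<'E'
import numpy as np, cv2
from workcell import ctrl, vision, nets
from scipy.spatial.transform import Rotation as R
def proj(im,P):
    P=np.atleast_2d(P); T=im["camera_from_world"]; c=P@T[:3,:3].T+T[:3,3]; p=c@im["intrinsics"].T
    return p[:,:2]/p[:,2:]
def back(im,uv,z):
    T=np.array(im["camera_from_world"]);K=np.array(im["intrinsics"]); d=T[:3,:3].T@np.linalg.solve(K,[uv[0],uv[1],1]); o=-T[:3,:3].T@T[:3,3]
    return o+d*(z-o[2])/d[2]
def save(im,n): cv2.imwrite("pics/"+n,im["pixels"][:,:,::-1])
def togo(target,Rt=None):
    o=ctrl.get_obs(); Q=R.from_quat(o["orientation"]); return Q.inv().apply(np.array(target)-o["ee_pos"])/0.2
E
python3 - <<'E'
from h import *
np.set_printoptions(precision=4,suppress=True)
for n in ["scene","side"]:
    im=vision.get_image(n); im={k:(np.array(v) if k in("intrinsics","camera_from_world") else v) for k,v in im.items()}
    save(im,n+"0.png"); T=im["camera_from_world"]; print(n,-T[:3,:3].T@T[:3,3])
    for t,z in [("housing",.05),("gear",.02),("cover",.01),("jar",.04),("tin",.04),("screwdriver",.01)]:
        for r in nets.look_for(im,t)[:3]: print(t,np.round(r["conf"],2),np.round(r["xy"]),back(im,r["xy"],z))
print(ctrl.get_obs())
E
```

```text
pics
scene [ 1.4536 -0.2234  0.991 ]
housing 0.18 [168. 259.] [ 0.4806 -0.3067  0.05  ]
gear 0.96 [413. 229.] [0.5101 0.2844 0.02  ]
cover 0.85 [361. 182.] [0.2843 0.2265 0.01  ]
cover 0.74 [170. 260.] [ 0.4464 -0.3068  0.01  ]
jar 0.81 [431. 287.] [0.7132 0.2402 0.04  ]
tin 0.88 [207. 342.] [ 0.7287 -0.2518  0.04  ]
screwdriver 0.78 [319. 328.] [ 0.7332 -0.0207  0.01  ]
side [0.4136 0.6388 0.7095]
housing 0.61 [296. 265.] [0.5329 0.0694 0.05  ]
gear 0.68 [292. 389.] [0.493  0.3029 0.02  ]
cover 0.82 [434. 382.] [0.2681 0.2415 0.01  ]
cover 0.77 [360. 175.] [ 0.4439 -0.2869  0.01  ]
cover 0.74 [297. 262.] [0.5397 0.0257 0.01  ]
tin 0.88 [244. 162.] [ 0.724  -0.2417  0.04  ]
screwdriver 0.57 [213. 233.] [ 0.7346 -0.022   0.01  ]
{'t': 0.7, 'joints': array([ 1.294 ,  0.2405,  0.005 ,  1.3352, -0.    ,  1.5708]), 'qvel': array([-0.0013, -0.    , -0.0001,  0.0012, -0.0005,  0.0012]), 'joint_efforts': array([ -0.001 , -37.2078,  25.2642,   0.0008,  -0.0002,  -0.    ]), 'ee_pos': array([0.1366, 0.481 , 0.2423]), 'orientation': array([0.1379, 0.9904, 0.    , 0.    ]), 'ft_force': array([-0.5964,  0.5581, -0.0223]), 'torque': array([ 0.0032, -0.0246,  0.0029]), 'grip_force': 0.0, 'width': 1.0000137416730273}
```

View pics/scene0.png

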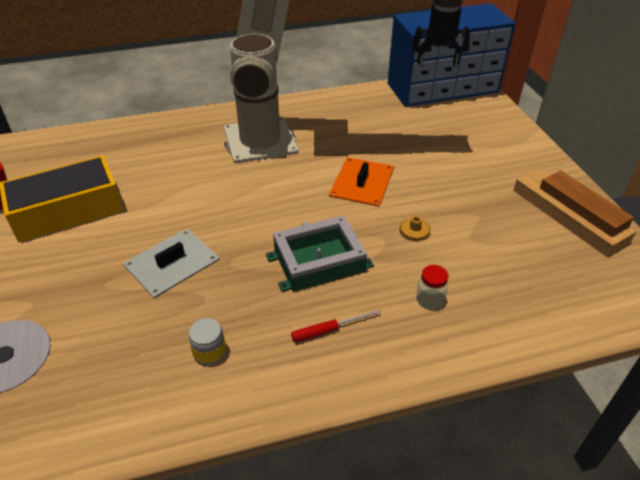

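View pics/side0.png

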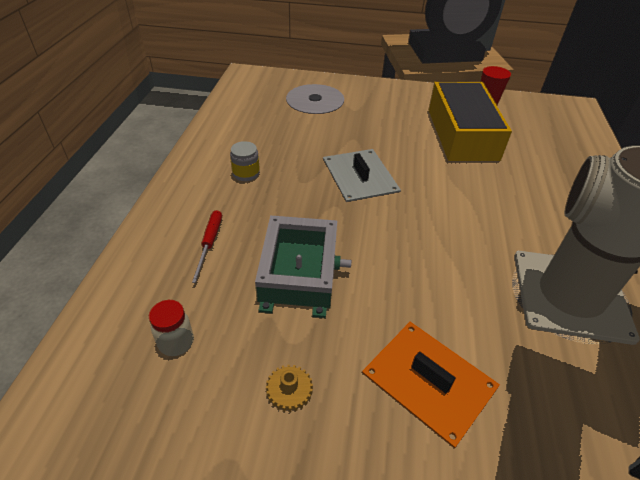

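The scene shows the grey cover (170,260 scene; 361,175 side), its orange look-alike (361,182; 434,382), the housing (320,250; 297,262) and a single gear (414,229; 290,387). A large grey disc lies far off. The grey aluminium plate is the cover and the brass wheel is the gear. Next is triangulation.

```bash
cat >> h.py <<'E'
np.set_printoptions(precision=4,suppress=True)
def get(n):
    im=vision.get_image(n)
    return {k:(np.array(v) if k in("intrinsics","camera_from_world") else v) for k,v in im.items()}
def tri(ims,uvs):
    A=0;b=0
    for im,uv in zip(ims,uvs):
        T=im["camera_from_world"]; o=-T[:3,:3].T@T[:3,3]; d=back(im,uv,0)-o; d/=np.linalg.norm(d)
        M=np.eye(3)-np.outer(d,d); A=A+M; b=b+M@o
    return np.linalg.solve(A,b)
E
python3 - <<'E'
from h import *
a=get("scene"); b=get("side")
print("hub top",tri([a,b],[(416,219),(289,376)]))
print("pin top",tri([a,b],[(319,249),(298,258)]))
print("rib top",tri([a,b],[(170,252),(361,163)]))
for uv in [(273,219),(335,221),(331,290),(258,286)]: print("rim corner side",back(b,uv,.06))
for uv in [(273,238),(342,219),(367,246),(289,272)]: print("rim corner scene",back(a,uv,.06))
for uv in [(324,158),(368,150),(399,190),(349,199)]: print("cover corner side",back(b,uv,.006))
crop=cv2.resize(b["pixels"][340:430,230:350,::-1],None,fx=3,fy=3); c2=cv2.resize(b["pixels"][140:210,310:410,::-1],(360,270)); cv2.imwrite("pics/crop1.png",np.hstack([crop,c2]))
w=get("wrist"); print(togo([.5,.285,.2])); T=w["camera_from_world"]; o=ctrl.get_obs(); Q=R.from_quat(o["orientation"]); print("cam in tool",Q.inv().apply(-T[:3,:3].T@T[:3,3]-o["ee_pos"]),Q.as_matrix(),w["intrinsics"])
print("cam axes in tool",(T[:3,:3]@Q.as_matrix()))
E
```

```text
hub top [0.4993 0.2929 0.0423]
pin top [0.5337 0.0376 0.0375]
rib top [ 0.4448 -0.3011  0.0354]
rim corner side [ 0.6027 -0.0369  0.06  ]
rim corner side [ 0.4761 -0.0557  0.06  ]
rim corner side [0.4579 0.1244 0.06  ]
rim corner side [0.5881 0.1402 0.06  ]
rim corner scene [ 0.4891 -0.0631  0.06  ]
rim corner scene [0.4692 0.1117 0.06  ]
rim corner scene [0.5734 0.1392 0.06  ]
rim corner scene [ 0.6042 -0.0524  0.06  ]
cover corner side [ 0.5427 -0.3448  0.006 ]
cover corner side [ 0.4337 -0.4036  0.006 ]
cover corner side [ 0.3452 -0.2512  0.006 ]
cover corner side [ 0.4595 -0.1946  0.006 ]
[-2.0155 -0.4462  0.2116]
cam in tool [ 0.0776 -0.0013 -0.132 ] [[-0.9619  0.2733  0.    ]
 [ 0.2733  0.9619  0.0001]
 [ 0.      0.0001 -1.    ]] [[376.7837   0.     323.968 ]
 [  0.     376.7837 240.8078]
 [  0.       0.       1.    ]]
cam axes in tool [[-0.0003  1.      0.0004]
 [-0.9532 -0.0002 -0.3024]
 [-0.3024 -0.0005  0.9532]]
```

View pics/crop1.png

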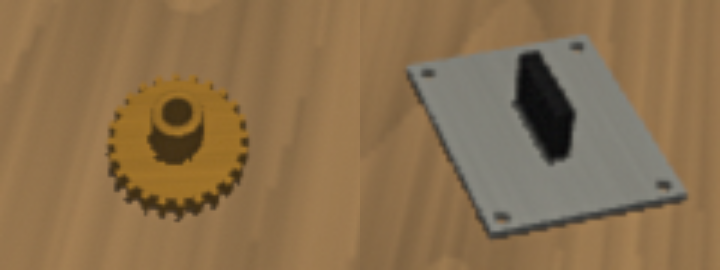

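The crop confirms the hubbed brass gear and the grey plate with the black rib. I'll move over the gear in two calls and align the tool with the housing yaw (about 6°).

>>> move_arm:
  increments:
    - [[-1, -0.22, 0.1, 0, 0, -0.12, 0], [-1, -0.22, 0.1, 0, 0, -0.12, 0], [-1, -0.22, 0.1, 0, 0, -0.12, 0], [-1, -0.22, 0.1, 0, 0, -0.12, 0], [-1, -0.22, 0.1, 0, 0, -0.12, 0], [-1, -0.22, 0.1, 0, 0, -0.12, 0], [-1, -0.22, 0.1, 0, 0, -0.12, 0]]

```text
t: 1.43
ee_pos: [0.3195, 0.3822, 0.2218]
orientation: [-0.047, 0.999, -0.0, 0.0]
ft_force: [-0.0, 0.5, 0.8]
width: 1.004
grip_force: 0.0
```

```bash
python3 -c "
from h import *
print(togo([.4993,.2929,.17]),ctrl.get_obs()['ee_pos'])"
```

```text
[-0.8531 -0.5291  0.2596] [0.3195 0.3822 0.2218]
```

>>> move_arm:
  increments:
    - [[-0.85, -0.53, 0.26, 0, 0, 0, 0], [-0.85, -0.53, 0.26, 0, 0, 0, 0], [-0.85, -0.53, 0.26, 0, 0, 0, 0], [-0.85, -0.53, 0.26, 0, 0, 0, 0], [-0.85, -0.53, 0.26, 0, 0, 0, 0], [-0.85, -0.53, 0.26, 0, 0, 0, 0], [-0.85, -0.53, 0.26, 0, 0, 0, 0], [-0.85, -0.53, 0.26, 0, 0, 0, 0]]

```text
t: 2.1
ee_pos: [0.4957, 0.2964, 0.1702]
orientation: [-0.05, 0.999, 0.0, -0.001]
ft_force: [0.4, -0.1, 0.5]
width: 0.998
grip_force: 0.0
```

```bash
cat >> h.py <<'E'
def blob(im,lo,hi,roi=None):
    h=cv2.cvtColor(im["pixels"],cv2.COLOR_RGB2HSV); m=cv2.inRange(h,lo,hi)
    n,l,s,c=cv2.connectedComponentsWithStats(m); i=1+np.argmax(s[1:,4]); return c[i],s[i]
E
python3 - <<'E'
from h import *
w=get("wrist"); save(w,"w1.png"); print(ctrl.get_obs()["ee_pos"],proj(w,[[.4993,.2929,.042],[.4993,.2929,.014]]))
E
```

```text
[0.4955 0.2967 0.1707] [[320.2783 239.4253]
 [320.6027 228.9353]]
```

View pics/w1.png

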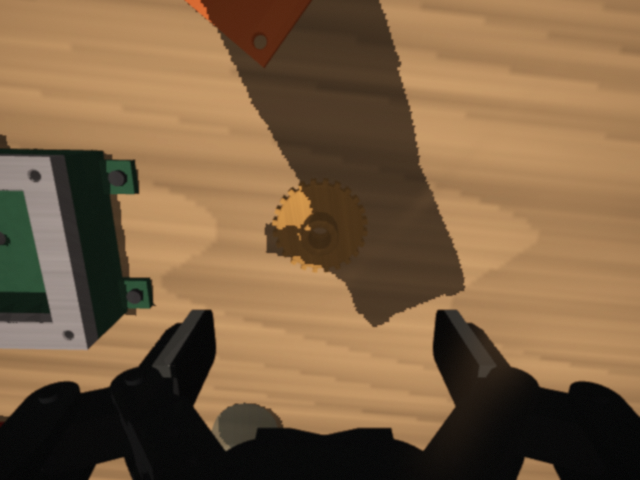

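The gear is seen at about (320,228) with the jaws around it, and the housing at left. I'll zoom in for a precise hub centre.

```bash
python3 - <<'E'
from h import *
w=get("wrist"); o=ctrl.get_obs(); print(o["ee_pos"],proj(w,[[.4993,.2929,.042]]))
p=w["pixels"][170:280,260:380,::-1].astype(float)*1.8
c=cv2.resize(np.clip(p,0,255).astype(np.uint8),None,fx=5,fy=5,interpolation=cv2.INTER_CUBIC); cv2.imwrite("pics/c2.png",c)
for uv,z in [((320,231),.042),((320,226),.014)]: print(back(w,uv,z))
E
```

```text
[0.4954 0.2969 0.1709] [[319.6804 239.3461]]
[0.493  0.2925 0.042 ]
[0.497  0.2926 0.014 ]
```

View pics/c2.png

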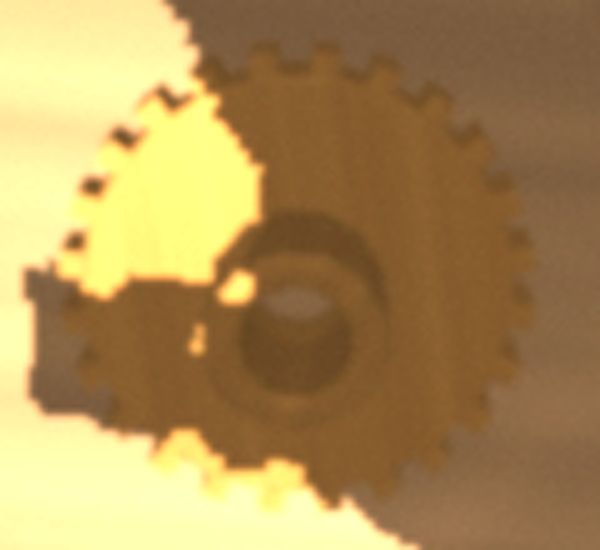

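The hub top centre is at (319.2,238), within about 1 mm of the triangulated estimate. I'll descend to TCP z≈0.029 and grip.

```bash
python3 -c "
from h import *
print(togo([.4988,.293,.029]))"
```

```text
[-0.0146 -0.0218  0.7097]
```

>>> move_arm:
  increments:
    - [[-0.015, -0.022, 0.2, 0, 0, 0, 0], [-0.015, -0.022, 0.4, 0, 0, 0, 0.1], [-0.015, -0.022, 0.55, 0, 0, 0, 0.2], [-0.015, -0.022, 0.65, 0, 0, 0, 0.2], [-0.015, -0.022, 0.71, 0, 0, 0, 0.2], [-0.015, -0.022, 0.71, 0, 0, 0, 0.2], [-0.015, -0.022, 0.71, 0, 0, 0, 0.5], [-0.015, -0.022, 0.71, 0, 0, 0, 0.8], [-0.015, -0.022, 0.71, 0, 0, 0, 0.8], [-0.015, -0.022, 0.71, 0, 0, 0, 0.8], [-0.015, -0.022, 0.71, 0, 0, 0, 0.8], [-0.015, -0.022, 0.71, 0, 0, 0, 0.8]]
  newtons: 50

```text
t: 3.2
ee_pos: [0.5012, 0.2927, 0.0306]
orientation: [-0.05, 0.999, 0.001, 0.002]
ft_force: [-0.9, 1.5, 6.5]
width: 0.302
grip_force: 49.3
```

>>> move_arm:
  increments:
    - [[0, 0, -0.2, 0, 0, 0, 0.8], [0, 0, -0.4, 0, 0, 0, 0.8], [0, 0, -0.6, 0, 0, 0, 0.8], [0, 0, -0.6, 0, 0, 0, 0.8], [0, 0, -0.6, 0, 0, 0, 0.8]]

```text
t: 3.62
ee_pos: [0.5022, 0.2924, 0.1518]
orientation: [-0.05, 0.999, 0.002, 0.003]
ft_force: [1.3, -0.2, -3.7]
width: 0.307
grip_force: 50.4
```

```bash
python3 -c "
from h import *
print(togo([.533,.04,.15]),ctrl.get_obs())"
```

```text
[-0.0273 -1.2712  0.0054] {'t': 3.6167, 'joints': array([ 0.5274,  0.4457,  0.0592,  1.1769, -0.0002,  0.4274]), 'qvel': array([-0.0007,  0.055 , -0.085 , -0.0136,  0.0012, -0.001 ]), 'joint_efforts': array([  0.0209, -49.4557,  26.687 ,   0.0925,   0.0027,   0.0001]), 'ee_pos': array([0.5022, 0.2924, 0.1518]), 'orientation': array([-0.0499,  0.9987,  0.0016,  0.0033]), 'ft_force': array([ 1.3173, -0.2032, -3.6812]), 'torque': array([-0.0568,  0.0504,  0.0165]), 'grip_force': 50.36699429154396, 'width': 0.3068717056197378}
```

>>> move_arm:
  increments:
    - [[0, -0.2, -0.05, 0, 0, 0, 0.8], [0, -0.4, -0.1, 0, 0, 0, 0.8], [0, -0.6, -0.1, 0, 0, 0, 0.8], [0, -0.8, -0.1, 0, 0, 0, 0.8], [0, -0.9, -0.1, 0, 0, 0, 0.8], [0, -0.9, -0.1, 0, 0, 0, 0.8], [0, -0.9, -0.1, 0, 0, 0, 0.8], [0, -0.9, -0.1, 0, 0, 0, 0.8]]

```text
t: 4.28
ee_pos: [0.5173, 0.1124, 0.1669]
orientation: [-0.05, 0.999, 0.0, -0.001]
ft_force: [0.6, 0.0, -3.4]
width: 0.304
grip_force: 50.6
```

```bash
python3 - <<'E'
from h import *
w=get("wrist"); save(w,"w3.png"); np.savez("w3.npz",**{k:w[k] for k in("pixels","intrinsics","camera_from_world")}); print(ctrl.get_obs()["ee_pos"])
for t in ["pin","thread0","thread1","thread2","thread3"]:
    for r in nets.look_for(w,t)[:4]: print(t,round(r["conf"],2),np.round(r["xy"],1),back(w,r["xy"],.041 if t=="pin" else .06))
E
```

```text
[0.5174 0.113  0.1672]
pin 0.66 [183.5 215.3] [0.5118 0.0115 0.041 ]
thread0 0.63 [182.1 219.9] [0.5097 0.0173 0.06  ]
thread1 0.63 [182.1 219.9] [0.5097 0.0173 0.06  ]
thread2 0.63 [182.1 219.9] [0.5097 0.0173 0.06  ]
thread3 0.63 [182.1 219.9] [0.5097 0.0173 0.06  ]
```

View pics/w3.png

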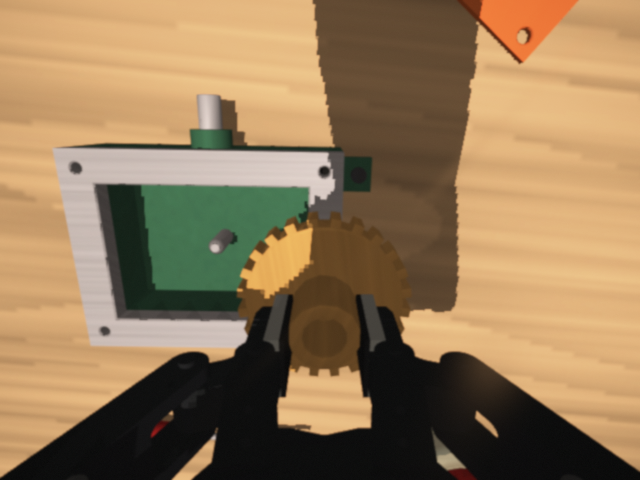

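It shows threads at (75,168), (324,172) and (104,331), the pin top at (216,246), and the gear held level with its hub at (323,340).

```bash
python3 - <<'E'
from h import *
w=np.load("w3.npz"); g=cv2.cvtColor(w["pixels"],cv2.COLOR_RGB2GRAY).astype(float)
P=[]
for u,v in [(75,168),(324,172),(104,331)]:
    p=g[v-8:v+9,u-8:u+9]; t=np.clip((np.median(p)*.8-p),0,None); t[t<t.max()*.3]=0
    yy,xx=np.mgrid[v-8:v+9,u-8:u+9]; c=(np.sum(xx*t)/t.sum(),np.sum(yy*t)/t.sum()); P.append(back(w,c,.06)); print(c,P[-1])
P=np.array(P); print([np.linalg.norm(P[i]-P[j]) for i,j in((0,1),(0,2),(1,2))],"centre",(P[1]+P[2])/2, "yaw",np.degrees(np.arctan2(-(P[1]-P[0])[0],(P[1]-P[0])[1])),np.degrees(np.arctan2((P[2]-P[0])[1],(P[2]-P[0])[0])))
print("pin",back(w,(214.5,246.5),.041))
c=(P[1]+P[2])/2
print("foot/top proj",proj(w,[[c[0],c[1],.01],[c[0],c[1],.041]]))
print("togo",togo([c[0],c[1],.12]))
print(R.from_quat(ctrl.get_obs()["orientation"]).as_matrix()[:,1])
cv2.imwrite("pics/c3.png",cv2.resize(w["pixels"][210:390,190:410,::-1],None,fx=3,fy=3,interpolation=cv2.INTER_CUBIC))
E
```

```text
(np.float64(75.54888471961642), np.float64(167.35647279549718)) [ 0.4822 -0.0487  0.06  ]
(np.float64(324.1197777250704), np.float64(170.93836614373328)) [0.469  0.1066 0.06  ]
(np.float64(104.57272682855329), np.float64(330.4896174329408)) [ 0.5977 -0.0392  0.06  ]
[np.float64(0.15579965550191693), np.float64(0.11584244831770431), np.float64(0.19444308963970341)] centre [0.5333 0.0337 0.06  ] yaw 4.891909554001073 4.7091959940527754
pin [0.5328 0.0335 0.041 ]
foot/top proj [[225.4895 234.9249]
 [214.7817 247.1572]]
togo [-0.0357 -0.4038  0.2405]
[-0.1018  0.9948  0.    ]
```

View pics/c3.png

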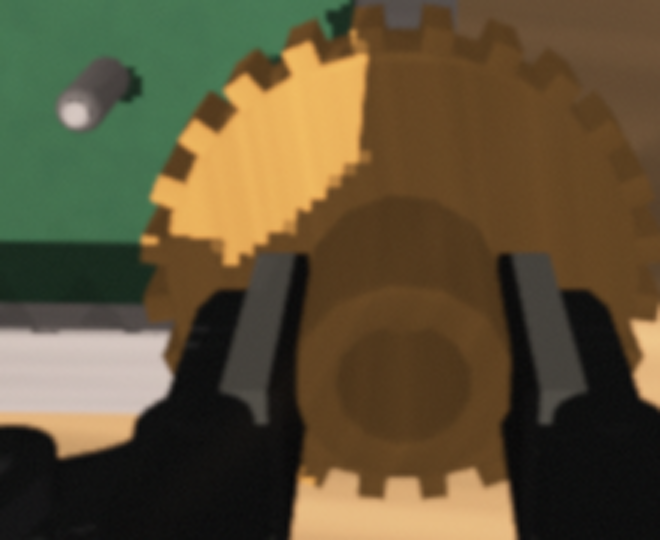

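```bash
python3 - <<'E'
from h import *
w=np.load("w3.npz"); o=ctrl.get_obs(); Q=R.from_quat(o["orientation"])
h=back(w,(324.3,338.3),.1785); print("hub",h,"hub in tool mm",1e3*Q.inv().apply(h-o["ee_pos"]))
d=back(w,(324,293.5),.1365+.014); print("disc",d)
print("shift frac",Q.inv().apply(np.array([.5331,.0336,.1785])-h)/.2, "tilt",Q.as_matrix()[:,2])
E
```

```text
hub [0.5148 0.1112 0.1785] hub in tool mm [  3.3837  -1.8108 -10.3897]
disc [0.5102 0.1106 0.1505]
shift frac [-0.0514 -0.3951 -0.    ] tilt [-0.0003  0.     -1.    ]
```

Housing centre is (0.533,0.0336), yaw 4.8°, and the thread spacings match the given sizes. I'll bring the gear to just above the pin.

>>> move_arm:
  increments:
    - [[-0.05, -0.2, 0, 0, 0, 0.003, 0.8], [-0.05, -0.4, 0, 0, 0, 0.003, 0.8], [-0.05, -0.402, 0.15, 0, 0, 0.003, 0.8], [-0.05, -0.402, 0.3, 0, 0, 0.003, 0.8], [-0.05, -0.402, 0.4, 0, 0, 0.003, 0.8], [-0.05, -0.402, 0.4, 0, 0, 0.003, 0.8], [-0.05, -0.402, 0.4, 0, 0, 0.003, 0.8], [-0.05, -0.402, 0.4, 0, 0, 0.003, 0.8]]

```text
t: 5.25
ee_pos: [0.5373, 0.0339, 0.0896]
orientation: [-0.046, 0.999, 0.0, 0.001]
ft_force: [0.4, 0.4, -3.0]
width: 0.304
grip_force: 50.8
```

```bash
python3 - <<'E'
from h import *
o=ctrl.get_obs(); Q=R.from_quat(o["orientation"]); print(o["ee_pos"],o["ft_force"],"hub est",o["ee_pos"]+Q.apply([.0034,0,0]), Q.as_matrix()[:,1:])
E
```

```text
[0.5373 0.0339 0.0896] [ 0.4334  0.4343 -3.0413] hub est [0.5339 0.0336 0.0896] [[-0.0915  0.0021]
 [ 0.9958  0.0001]
 [-0.0001 -1.    ]]
```

>>> move_arm:
  increments:
    - [[0.003, 0, 0.05, 0, 0, 0, 0.8], [0.003, 0, 0.08, 0, 0, 0, 0.8], [0.003, 0, 0.1, 0, 0, 0, 0.8], [0.003, 0, 0.115, 0, 0, 0, 0.8], [0.003, 0, 0.125, 0, 0, 0, 0.8], [0.003, 0, 0.125, 0, 0, 0, 0.8]]

```text
t: 5.75
ee_pos: [0.5353, 0.0333, 0.0629]
orientation: [-0.045, 0.999, 0.0, -0.0]
ft_force: [-0.1, 0.2, -2.4]
width: 0.304
grip_force: 50.8
```

No contact at 9 mm below the pin top, so the pin is in the bore. I'll lower it to the floor.

>>> move_arm:
  increments:
    - [[0, 0, 0.04, 0, 0, 0, 0.8], [0, 0, 0.07, 0, 0, 0, 0.8], [0, 0, 0.09, 0, 0, 0, 0.8], [0, 0, 0.1, 0, 0, 0, 0.8], [0, 0, 0.107, 0, 0, 0, 0.8], [0, 0, 0.112, 0, 0, 0, 0.8], [0, 0, 0.112, 0, 0, 0, 0.8]]

```text
t: 6.33
ee_pos: [0.5355, 0.0333, 0.0408]
orientation: [-0.045, 0.999, -0.0, -0.0]
ft_force: [0.2, -0.2, -2.4]
width: 0.302
grip_force: 50.8
```

>>> move_arm:
  increments:
    - [[0, 0, 0.003, 0, 0, 0, 0.8], [0, 0, 0.006, 0, 0, 0, 0.8], [0, 0, 0.009, 0, 0, 0, 0.8], [0, 0, 0.009, 0, 0, 0, 0.8]]

```text
t: 6.67
ee_pos: [0.5357, 0.0332, 0.0406]
orientation: [-0.045, 0.999, -0.0, 0.0]
ft_force: [-4.5, -0.9, 7.2]
width: 0.304
grip_force: 51.9
```

Contact came at exactly the floor height. Releasing and rising.

>>> move_arm:
  increments:
    - [[0, 0, 0.002, 0, 0, 0, 0.5], [0, 0, 0, 0, 0, 0, 0.4], [0, 0, 0, 0, 0, 0, 0.4], [0, 0, 0, 0, 0, 0, 0.4], [0, 0, -0.1, 0, 0, 0, 0.4], [0, 0, -0.3, 0, 0, 0, 0.4], [0, 0, -0.5, 0, 0, 0, 0.4], [0, 0, -0.7, 0, 0, 0, 0.2], [0, 0, -0.8, 0, 0, 0, 0], [0, 0, -0.8, 0, 0, 0, 0], [0, 0, -0.8, 0, 0, 0, 0]]

```text
t: 7.58
ee_pos: [0.5367, 0.0334, 0.2006]
orientation: [-0.045, 0.999, 0.0, 0.002]
ft_force: [0.6, -0.0, -0.7]
width: 1.001
grip_force: 0.0
```

```bash
python3 - <<'E'
from h import *
w=get("wrist"); b=get("side"); np.savez("w4.npz",**{k:w[k] for k in("pixels","intrinsics","camera_from_world")})
cv2.imwrite("pics/c4.png",np.hstack([cv2.resize(w["pixels"][60:420,80:560,::-1],(480,360)),cv2.resize(b["pixels"][205:325,240:340,::-1],(300,360))]))
print(proj(w,[[.5332,.0336,.01],[.5332,.0336,.052]]),proj(b,[[.5332,.0336,.052],[.5332,.0336,.024]]))
print(ctrl.get_obs()["ee_pos"],togo([.4448,-.30,.2]))
E
```

```text
[[325.9781 209.8712]
 [326.2367 222.3141]] [[299.4461 250.7944]
 [299.4607 260.3892]]
[0.5347 0.0333 0.1977] [ 0.5989 -1.6186 -0.01  ]
```

View pics/c4.png

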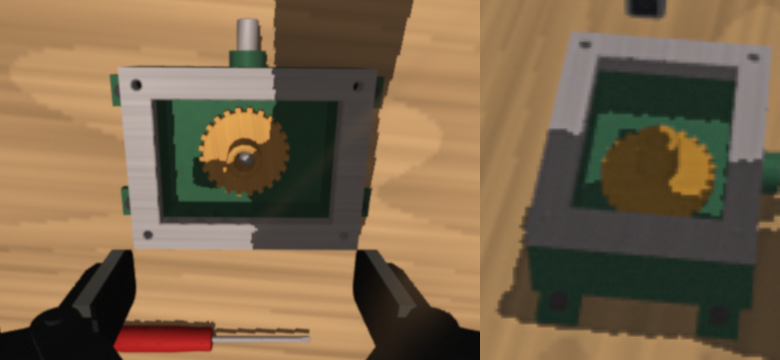

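The gear sits centred and flat on the pin, which shows in its bore. Next is the cover, turning the tool 66° so the jaws close across the rib.

>>> move_arm:
  increments:
    - [[0.3, -0.85, 0, 0, 0, 0.365, 0], [0.3, -0.85, 0, 0, 0, 0.365, 0], [0.3, -0.85, 0, 0, 0, 0.365, 0], [0.3, -0.85, 0, 0, 0, 0.365, 0], [0.3, -0.85, 0, 0, 0, 0.365, 0], [0.3, -0.85, 0, 0, 0, 0.365, 0], [0.3, -0.85, 0, 0, 0, 0.365, 0], [0.3, -0.85, 0, 0, 0, 0.365, 0], [0.3, -0.85, 0, 0, 0, 0.365, 0], [0.3, -0.85, 0, 0, 0, 0.365, 0], [0.3, -0.85, 0, 0, 0, 0.365, 0], [0.3, -0.85, 0, 0, 0, 0.365, 0]]

```text
t: 8.68
ee_pos: [0.4906, -0.1412, 0.1979]
orientation: [0.503, 0.864, -0.0, -0.001]
ft_force: [-0.3, 0.1, 0.2]
width: 1.001
grip_force: 0.0
```

```bash
cat >> h.py <<'E'
def dark(w,u,v,n=8):
    g=cv2.cvtColor(w["pixels"],cv2.COLOR_RGB2GRAY).astype(float); p=g[v-n:v+n+1,u-n:u+n+1]; t=np.clip((np.median(p)*.8-p),0,None); t[t<t.max()*.3]=0
    yy,xx=np.mgrid[v-n:v+n+1,u-n:u+n+1]; return np.array([np.sum(xx*t)/t.sum(),np.sum(yy*t)/t.sum()])
E
python3 - <<'E'
from h import *
w=np.load("w4.npz"); P=[]
for u,v in [(216,145),(437,146),(228,295),(424,295)]: c=dark(w,u,v,6); P.append(back(w,c,.06)); print(c,P[-1])
P=np.array(P); print("centre",P.mean(0),(P[0]+P[3])/2,(P[1]+P[2])/2)
for i,j in((0,1),(2,3),(0,2),(1,3)): d=P[j]-P[i]; print(np.linalg.norm(d),np.degrees(np.arctan2(d[1],d[0])))
print(togo([.4448,-.30,.2]),ctrl.get_obs()["ee_pos"])
E
```

```text
[216.7542 144.3639] [ 0.4817 -0.0483  0.06  ]
[435.3654 145.7694] [0.4688 0.1045 0.06  ]
[227.524  294.3698] [ 0.5972 -0.0394  0.06  ]
[nan nan] [nan nan nan]
centre [nan nan nan] [nan nan nan] [0.533  0.0326 0.06  ]
0.15341137969278498 94.82645680106744
nan nan
0.11582245360282702 4.4316075803637105
nan nan
[-0.5767 -0.5918 -0.0106] [ 0.4906 -0.1412  0.1979]h.py:28: RuntimeWarning: invalid value encountered in scalar divide
  yy,xx=np.mgrid[v-n:v+n+1,u-n:u+n+1]; return np.array([np.sum(xx*t)/t.sum(),np.sum(yy*t)/t.sum()])
```

>>> move_arm:
  increments:
    - [[-0.58, -0.59, 0, 0, 0, 0, 0], [-0.58, -0.59, 0, 0, 0, 0, 0], [-0.58, -0.59, 0, 0, 0, 0, 0], [-0.58, -0.59, 0, 0, 0, 0, 0], [-0.58, -0.59, 0, 0, 0, 0, 0], [-0.58, -0.59, 0, 0, 0, 0, 0], [-0.58, -0.59, 0, 0, 0, 0, 0]]

```text
t: 9.27
ee_pos: [0.4453, -0.3003, 0.1986]
orientation: [0.504, 0.864, 0.0, -0.001]
ft_force: [1.2, 0.3, 0.1]
width: 1.001
grip_force: 0.0
```

```bash
python3 - <<'E'
from h import *
w=get("wrist"); save(w,"w5.png"); np.savez("w5.npz",**{k:w[k] for k in("pixels","intrinsics","camera_from_world")}); o=ctrl.get_obs(); print(o["ee_pos"])
E
```

```text
[ 0.4456 -0.2997  0.1987]
```

View pics/w5.png

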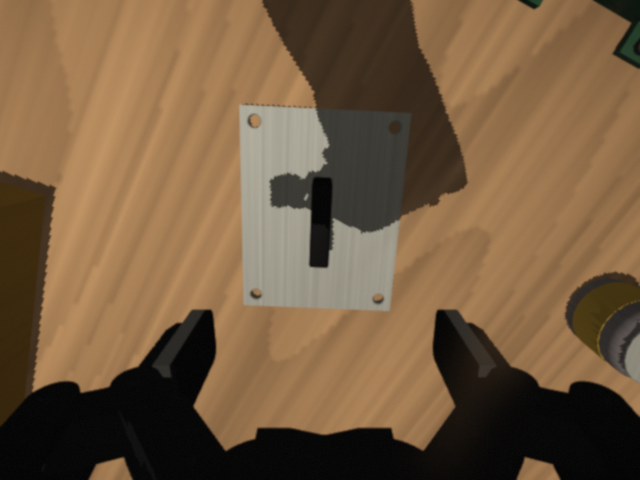

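The cover holes are at (254.5,121), (395,127.5), (256,293.5) and (377.5,298.5), with the rib between the jaws.

```bash
python3 - <<'E'
from h import *
w=np.load("w5.npz"); o=ctrl.get_obs(); Q=R.from_quat(o["orientation"])
P=np.array([back(w,c,.006) for c in [(254.5,121),(395,127.5),(256,293.5),(377.5,298.5)]])
c=P.mean(0); print(P,"centre",c)
for i,j in((0,1),(2,3),(0,2),(1,3)): d=P[j]-P[i]; print(np.linalg.norm(d),np.degrees(np.arctan2(d[1],d[0])))
C=np.array([back(w,q,.006) for q in [(239.5,104.5),(410.5,113.5),(244,304.5),(389.5,310)]]); print("corners centre",C.mean(0)); 
for i,j in((0,1),(2,3),(0,2),(1,3)): d=C[j]-C[i]; print(np.linalg.norm(d),np.degrees(np.arctan2(d[1],d[0])))
y=Q.as_matrix()[:,1]; print("tool y deg",np.degrees(np.arctan2(y[1],y[0])))
print("rib top centre",back(w,(321,223),.042))
print(togo([c[0],c[1],.025]))
E
```

```text
[[ 0.3566 -0.2619  0.006 ]
 [ 0.4598 -0.2094  0.006 ]
 [ 0.4269 -0.4008  0.006 ]
 [ 0.5296 -0.3486  0.006 ]] centre [ 0.4432 -0.3052  0.006 ]
0.11576798964825773 26.97041328335645
0.11521929758883463 26.92780215178052
0.15561709361781745 -63.16004414139238
0.15570499809421542 -63.36188974710468
corners centre [ 0.4434 -0.3051  0.006 ]
0.13931381036207138 26.654347859467755
0.1393414323240161 27.116336811734413
0.17990332421565122 -63.001216220152386
0.17877995621839385 -62.99165111530109
tool y deg 29.58885086738341
rib top centre [ 0.4422 -0.302   0.042 ]
[-0.0191 -0.024   0.8686]
```

>>> move_arm:
  increments:
    - [[-0.019, -0.024, 0.2, 0, 0, 0.015, 0], [-0.019, -0.024, 0.4, 0, 0, 0.015, 0], [-0.019, -0.024, 0.6, 0, 0, 0.015, 0.1], [-0.019, -0.024, 0.72, 0, 0, 0.015, 0.3], [-0.019, -0.024, 0.8, 0, 0, 0.015, 0.4], [-0.019, -0.024, 0.84, 0, 0, 0.015, 0.5], [-0.019, -0.024, 0.86, 0, 0, 0.015, 0.5], [-0.019, -0.024, 0.868, 0, 0, 0.015, 0.5], [-0.019, -0.024, 0.868, 0, 0, 0.015, 0.5], [-0.019, -0.024, 0.868, 0, 0, 0.015, 0.5]]
  newtons: 90

```text
t: 10.15
ee_pos: [0.4445, -0.3066, 0.0269]
orientation: [0.524, 0.852, -0.0, 0.001]
ft_force: [1.0, 1.0, -0.4]
width: 0.505
grip_force: 0.0
```

>>> move_arm:
  increments:
    - [[0, 0, 0.004, 0, 0, 0, 0.7], [0, 0, 0.004, 0, 0, 0, 0.9], [0, 0, 0.004, 0, 0, 0, 1], [0, 0, 0.004, 0, 0, 0, 1], [0, 0, 0.004, 0, 0, 0, 1], [0, 0, 0.004, 0, 0, 0, 1], [0, 0, 0.004, 0, 0, 0, 1], [0, 0, 0.004, 0, 0, 0, 1]]

```text
t: 10.82
ee_pos: [0.4442, -0.3066, 0.026]
orientation: [0.524, 0.852, 0.0, 0.001]
ft_force: [0.4, 1.9, 6.6]
width: 0.171
grip_force: 88.9
```

>>> move_arm:
  increments:
    - [[0, 0, -0.05, 0, 0, 0, 1], [0, 0, -0.15, 0, 0, 0, 1], [0, 0, -0.3, 0, 0, 0, 1], [0, 0, -0.45, 0, 0, 0, 1], [0, 0, -0.6, 0, 0, 0, 1], [0, 0, -0.7, 0, 0, 0, 1], [0, 0, -0.7, 0, 0, 0, 1], [0, 0, -0.7, 0, 0, 0, 1]]

```text
t: 11.48
ee_pos: [0.4433, -0.3064, 0.1649]
orientation: [0.524, 0.852, -0.0, 0.0]
ft_force: [-0.5, 0.2, -6.5]
width: 0.171
grip_force: 88.5
```

```bash
python3 - <<'E'
from h import *
w=get("wrist"); np.savez("w6.npz",**{k:w[k] for k in("pixels","intrinsics","camera_from_world")}); save(w,"w6.png"); o=ctrl.get_obs(); Q=R.from_quat(o["orientation"]);M=Q.as_matrix(); zu=o["ee_pos"][2]-.026+.006; print(o["ee_pos"],o["ft_force"],o["torque"],np.degrees(np.arctan2(M[1,1],M[0,1])),M[:,2])
c=np.array([.4432,-.3051]); t=np.array([.4442,-.3066]); off=M.T@np.array([*(c-t),0]); print("cover centre in tool",off)
for sx in(58,-58):
  for sy in (78,-78): print(proj(w,o["ee_pos"]+M@(off+np.array([sy,sx,20])/1e3)))
print(togo([.533,.0335,.15]))
E
```

```text
[ 0.4423 -0.3056  0.1632] [-0.0853 -0.457  -5.4921] [0.0176 0.0179 0.0254] 26.78941869681142 [-0.0023  0.0015 -1.    ]
cover centre in tool [ 0.0018 -0.0002  0.    ]
[[475.3006 109.2346]]
[[437.9104 432.2798]]
[[173.6027 109.3344]]
[[210.9855 432.5569]]
[1.3089 1.1692 0.0676]
```

View pics/w6.png

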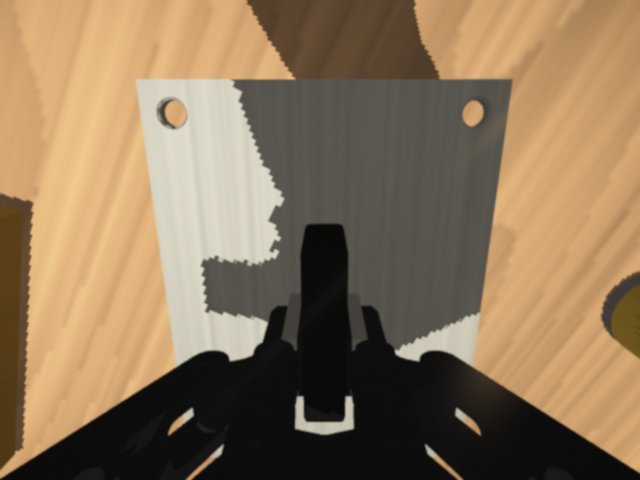

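The cover is held level and the holes at (172,113) and (473,113) match the prediction. Carrying it to the housing.

>>> move_arm:
  increments:
    - [[0.07, 0.06, 0, 0, 0, 0.0122, 1], [0.2, 0.18, 0, 0, 0, 0.04, 1], [0.35, 0.31, 0, 0, 0, 0.07, 1], [0.5, 0.45, 0, 0, 0, 0.1, 1], [0.65, 0.58, 0, 0, 0, 0.1225, 1], [0.8, 0.72, 0, 0, 0, 0.1225, 1], [0.9, 0.83, 0, 0, 0, 0.1225, 1], [0.96, 0.88, 0, 0, 0, 0.1225, 1], [0.96, 0.88, 0, 0, 0, 0.1225, 1], [0.96, 0.88, 0, 0, 0, 0.1225, 1]]

```text
t: 12.37
ee_pos: [0.512, -0.0543, 0.1619]
orientation: [0.676, 0.737, -0.002, -0.002]
ft_force: [0.0, 0.0, -5.7]
width: 0.167
grip_force: 88.6
```

```bash
python3 - <<'E'
from h import *
o=ctrl.get_obs(); M=R.from_quat(o["orientation"]).as_matrix(); print(o["ee_pos"],np.degrees(np.arctan2(M[1,1],M[0,1])))
t=np.array([.533,.0335,.131])-M@[.0012,0,0]; print(t,togo(t))
E
```

```text
[ 0.512  -0.0543  0.1619] 4.895190098793501
[0.5331 0.0323 0.131 ] [0.4225 0.1428 0.1537]
```

>>> move_arm:
  increments:
    - [[0.06, 0.02, 0, 0, 0, 0.001, 1], [0.18, 0.06, 0.03, 0, 0, 0.001, 1], [0.3, 0.1, 0.08, 0, 0, 0.001, 1], [0.38, 0.13, 0.12, 0, 0, 0.001, 1], [0.42, 0.143, 0.15, 0, 0, 0.001, 1], [0.42, 0.143, 0.154, 0, 0, 0.001, 1], [0.42, 0.143, 0.154, 0, 0, 0.001, 1], [0.42, 0.143, 0.154, 0, 0, 0.001, 1]]

```text
t: 13.03
ee_pos: [0.5349, 0.0292, 0.1336]
orientation: [0.679, 0.734, -0.001, -0.0]
ft_force: [0.1, 0.2, -6.0]
width: 0.168
grip_force: 88.5
```

```bash
cat >> h.py <<'E'
def chk(target=None):
    o=ctrl.get_obs(); M=R.from_quat(o["orientation"]).as_matrix(); print(o["t"],o["ee_pos"],"yaw",np.degrees(np.arctan2(M[1,1],M[0,1])),"zaxis",M[:,2],o["ft_force"])
    t=np.array([.533,.0335,target])-M@[.0012,0,0]; print("togo",togo(t))
E
python3 -c "
from h import *
chk(.101)"
```

```text
13.0333 [0.5349 0.0292 0.1336] yaw 4.479315421732355 zaxis [-0.0012 -0.001  -1.    ] [ 0.1254  0.1577 -6.0008]
togo [ 0.0165 -0.0075  0.1631]
```

>>> move_arm:
  increments:
    - [[0.005, 0, 0.02, 0, 0, 0, 1], [0.01, 0, 0.06, 0, 0, 0, 1], [0.01, 0, 0.1, 0, 0, 0, 1], [0.01, 0, 0.13, 0, 0, 0, 1], [0.01, 0, 0.15, 0, 0, 0, 1], [0.01, 0, 0.155, 0, 0, 0, 1], [0.01, 0, 0.155, 0, 0, 0, 1], [0.01, 0, 0.155, 0, 0, 0, 1], [0.01, 0, 0.155, 0, 0, 0, 1], [0.01, 0, 0.155, 0, 0, 0, 1]]

```text
t: 13.87
ee_pos: [0.5356, 0.0327, 0.1033]
orientation: [0.678, 0.735, 0.0, 0.0]
ft_force: [-0.8, -0.5, -5.5]
width: 0.17
grip_force: 88.6
```

```bash
python3 - <<'E'
from h import *
chk(.101)
w=get("wrist"); s=get("scene"); b=get("side"); np.savez("w7.npz",**{k:w[k] for k in("pixels","intrinsics","camera_from_world")})
z=lambda p,c,r,h:cv2.resize(p[r-h:r+h,c-h:c+h,::-1],(190,190),interpolation=cv2.INTER_CUBIC)
p=w["pixels"]
top=np.hstack([z(p,172,113,30),z(p,473,113,30)])
cv2.imwrite("pics/c7.png",np.hstack([np.vstack([top,cv2.resize(b["pixels"][200:320,230:360,::-1],(380,350))]),cv2.resize(s["pixels"][190:310,250:390,::-1],(400,540))]))
chk(.101)
E
```

```text
13.8667 [0.5356 0.0327 0.1033] yaw 4.578954038682315 zaxis [ 0.0009  0.0001 -1.    ] [-0.7651 -0.4781 -5.4704]
togo [-0.001  -0.0128  0.0116]
14.0167 [0.5354 0.0326 0.1032] yaw 4.5699785160765805 zaxis [ 0.0005  0.     -1.    ] [-0.0677 -0.0437 -4.9611]
togo [-0.0008 -0.0118  0.0108]
```

View pics/c7.png

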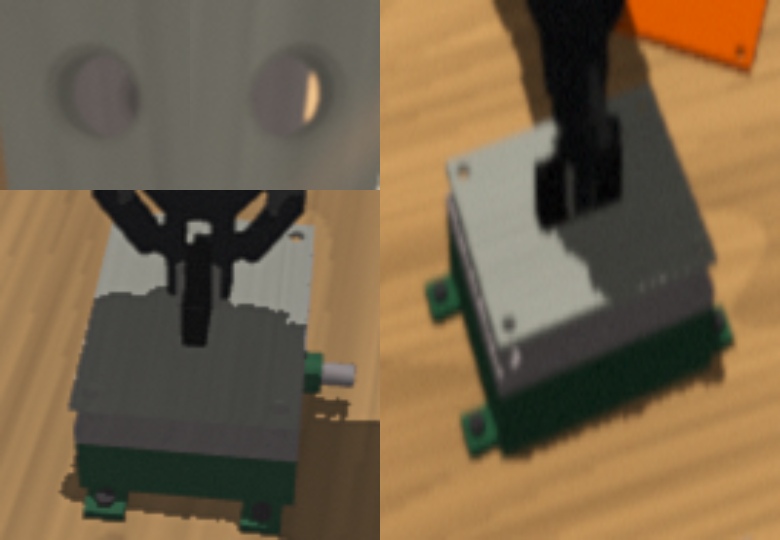

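The cover hovers level over the rim, but the threads are off-centre in the holes by about 2 mm, which matches the measured 2.4 mm x error. Correcting that.

>>> move_arm:
  increments:
    - [[0, -0.006, 0.005, 0, 0, -0.001, 1], [-0.001, -0.012, 0.011, 0, 0, -0.001, 1], [-0.001, -0.012, 0.011, 0, 0, -0.001, 1], [-0.001, -0.012, 0.011, 0, 0, -0.001, 1], [-0.001, -0.012, 0.011, 0, 0, -0.001, 1], [-0.001, -0.012, 0.011, 0, 0, -0.001, 1]]

```text
t: 14.52
ee_pos: [0.5329, 0.0322, 0.1007]
orientation: [0.677, 0.736, 0.0, 0.0]
ft_force: [0.5, 0.2, -5.2]
width: 0.168
grip_force: 88.6
```

```bash
python3 - <<'E'
from h import *
chk(.101)
w=get("wrist"); np.savez("w8.npz",**{k:w[k] for k in("pixels","intrinsics","camera_from_world")})
p=w["pixels"]; ims=[]
a=np.radians(4.75); H=np.array([[np.cos(a),-np.sin(a)],[np.sin(a),np.cos(a)]])
for sx in(-58,58):
    q=np.array([.533,.0335])+H@np.array([sx,78])/1e3; print(sx,"thread pred px",proj(w,[*q,.06]),"ideal hole top px",proj(w,[*q,.081]))
for c in (172,473):
    t=p[83:143,c-30:c+30,::-1].astype(float)*1.5; t=cv2.resize(np.clip(t,0,255).astype(np.uint8),(390,390),interpolation=cv2.INTER_CUBIC); ims.append(t)
cv2.imwrite("pics/c8.png",np.hstack(ims))
E
```

```text
14.5167 [0.5329 0.0322 0.1007] yaw 4.748228856139064 zaxis [ 0.0001  0.     -1.    ] [ 0.5083  0.2094 -5.1769]
togo [ 0.0003  0.0009 -0.0013]
-58 thread pred px [[192.4062 114.1052]] ideal hole top px [[174.0673 113.1443]]
58 thread pred px [[459.3841 114.0086]] ideal hole top px [[478.2273 113.0339]]
```

View pics/c8.png

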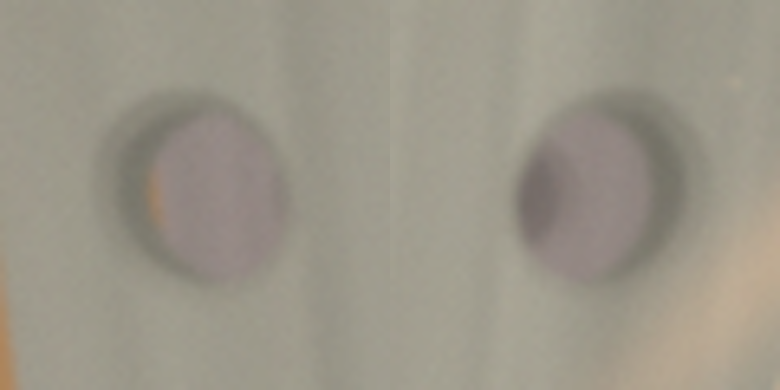

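The right hole shows the thread at its left edge, and in the previous look the left hole showed it at its right edge by about the same amount. So the true centre lies midway between the two poses, about +1.3 mm in tool y. I'm past the picture allowance, so I'll finish with numeric profiles only.

>>> move_arm:
  increments:
    - [[0, 0.006, 0, 0, 0, 0, 1], [0, 0.006, 0, 0, 0, 0, 1], [0, 0.006, 0, 0, 0, 0, 1], [0, 0.006, 0, 0, 0, 0, 1], [0, 0.006, 0, 0, 0, 0, 1], [0, 0.006, 0, 0, 0, 0, 1]]

```text
t: 15.07
ee_pos: [0.534, 0.0323, 0.1007]
orientation: [0.677, 0.736, -0.0, -0.0]
ft_force: [0.6, 0.2, -4.8]
width: 0.17
grip_force: 88.6
```

```bash
python3 - <<'E'
from h import *
chk(.101)
w=get("wrist")
for n,im in [("w7",np.load("w7.npz")),("w8",np.load("w8.npz")),("now",w)]:
    g=cv2.cvtColor(im["pixels"],cv2.COLOR_RGB2GRAY).astype(float)[109:117]
    print(n,"L",g.mean(0)[154:192].astype(int),"\n  R mirrored",g.mean(0)[457:496][::-1].astype(int))
E
```

```text
15.0667 [0.534  0.0323 0.1007] yaw 4.752350474434958 zaxis [-0.0001 -0.     -1.    ] [ 0.5739  0.2043 -4.7589]
togo [ 0.0002 -0.0046 -0.0016]
w7 L [101  99  96  93  92  88  84  80  79  80  82  85  89  91  92  92  93  93
  93  93  92  91  91  92  92  89  85  83  79  75  76  82  91  96  98  98
  99  98] 
  R mirrored [105 103 102  99  96  94  93  87  81  78  78  90 133 180 194 170 123  98
  94  93  92  91  90  90  91  91  92  93  93  93  92  92  92  96  99 102
 103 103 104]
w8 L [101  99  96  94  92  89  84  80  79  80  82  87  91  92  92  91  90  91
  91  92  92  93  93  94  92  92  91  92  92  91  89  90  93  96  98  98
  99  99] 
  R mirrored [105 104 102  99  96  95  93  87  81  78  77  78  81  86  90  90  91  92
  93  93  92  91  91  90  87  86  83  80  76  75  74  75  80  90  98 102
 103 104 104]
now L [102  99  96  93  92  89  83  80  79  80  82  86  90  90  90  91  92  92
  93  94  93  93  92  91  92  91  92  89  86  84  82  85  91  96  98  99
  99  99] 
  R mirrored [105 103 102  99  96  94  93  87  81  79  78  78  82  87  90  90  90  90
  91  91  92  93  93  92  92  91  89  86  85  82  77  77  81  91  98 102
 103 104 104]
```

```bash
python3 - <<'E'
from h import *
w=get("wrist"); g=cv2.cvtColor(w["pixels"],cv2.COLOR_RGB2GRAY).astype(float)
print("L crescent rows 97..129",g[97:130,181:185].mean(1).astype(int)); print("R",g[97:130,464:469].mean(1).astype(int))
print("hole top: L cols",g[97:130,168:176].mean(1).astype(int)); print("R",g[97:130,474:481].mean(1).astype(int))
o=ctrl.get_obs(); print(o["qvel"],o["grip_force"])
E
```

```text
L crescent rows 97..129 [103 102 102 102 100  98  95  94  93  91  90  88  87  85  85  84  85  85
  85  87  88  90  90  92  93  94  96  96  98 100 101 102 102]
R [108 108 107 105 103 101  98  96  93  91  88  85  83  82  81  81  80  81
  82  83  85  86  89  91  93  95  96  98 101 103 105 106 106]
hole top: L cols [ 93  89  87  85  86  89  91  92  92  92  92  92  92  92  92  92  92  92
  92  92  92  92  92  92  92  91  90  89  90  93  97 100 101]
R [91 87 85 83 84 87 89 90 90 90 91 90 90 91 91 91 91 91 91 91 91 91 91 90
 89 88 88 87 88 91 95 96 98]
[ 0.0009 -0.001   0.0003 -0.0007  0.0006 -0.0004] 88.57566475868225
```

The thread crescents are now symmetric in both holes and centred by row. The arm is still, with the cover underside 14.7 mm above the rim. Handing in.

```bash
python3 -c "
from h import *
print(ctrl.hand_in())"
```

```text
the job is handed in; nothing more can be done
None
```

I handed the job in with the gear fully home on the pin and released, and the cover held level about 15 mm above the rim; the two holes the wrist camera could see line up with their threads to about 0.5 mm, the far two I could not check directly, and I viewed 12 pictures against the limit of 10.

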